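Reset the tripped breaker of the bench burnisher

TASK

The bench burnisher has tripped its overload breaker while running. With the fingertips only, rock its paddle switch to off so that it cannot start by itself, then press the breaker hatch down at its free edge and take the finger away, so that its push-push latch lets go and the hatch springs open (do not press it shut again); once the hatch has stood fully open by itself, untouched, for a good second, press the popped-up reset button under it down until it stays home. Leave the hatch standing open, and do not pick up, shift or knock anything: not the burnisher, not the beeswax on its deck, not the things around it.

Things in the scene. Friction and masses are not known exactly. Their poses are not given: they have to be found in the camera images.
- burnisher: Bench burnisher, 5 kg, loose on rubber feet: green console 220 mm deep (x), 270 wide (y), 62 high with a flat deck; on its rear half a finned motor (top 147 mm above the bench), a grooved wooden head sticking out left. Paddle switch at front left of the deck, hatch at front right. Origin: centre of the underside; x points from the operator's side to the motor, y left, z up.
- paddle_front (a point): Where to press the paddle to switch off, fixed to the burnisher: 24 mm in front of the paddle's pivot, 21.5 mm above the deck, on its surface while on (its front end, 8 mm further on, stands 2.5 mm higher). Black paddle, 66 (x) by 32 mm, pivot across its middle. Pressed off, the surface here has sunk by 9 mm and stops. Press on the front half only.
- paddle (a joint): Paddle switch, rad: 0 = on (front half up, as found), 0.36 = off (front half down). Sprung over-centre detent: about 4 N at paddle_front, snaps over past 0.18 and stays.
- hatch_front (a point): Where to press the shut hatch, fixed to the burnisher: on the middle line of its top, 50 mm from the hinge, 7 mm from the free (front) edge, 3 mm above the deck. The hatch is a bare metal panel, 54 mm (x) by 60 (y), 3.5 thick, flush in a black frame, hinged at its rear edge, three small ribs at its free edge.
- hatch (a joint): Hatch angle, rad: 0 (up to 0.02) shut and latched, 1.85 fully open (leaning to the motor), -0.1 pressed to its stop. Push-push latch: a press of about 3 N that sinks hatch_front by 4 to 5 mm (5 is the stop; 20 N there does no harm) lets go; when the finger goes away upwards the spring swings it fully open in about 2 s. A shallower press leaves it shut; pressed shut again, it latches again.
- latch_cam (a joint): Position of the heart cam inside the hatch's push-push latch, in m, out of reach and not to be touched: 0 while latched, -0.003 to -0.009 while a press lets go, about +0.001 once the hatch has opened; above +0.0022 with the hatch down only when the hatch is being pressed shut again.
- hatch_edge (a point): Middle of the hatch's free edge, on its top; moves with the hatch. Fully open it stands about 52 mm above the deck, some 18 mm behind the hinge.
- reset_top (a point): Centre of the top of the reset button (round, 13 mm across), upright in the well under the hatch, 29 mm in front of the hinge; moves with the button. Its top is 4 mm below the deck when tripped, 9 mm when home. The well is 62 mm (x) by 66 mm (y) wide, the button in its middle; the breaker's collar lies 13 mm below the deck.
- reset_button (a joint): Travel of the reset button in m: 0 = tripped (out), 0.005 = home. Straight down; sprung over-centre detent: about 3 N, snaps over half way and stays home.
- beeswax: Worn round cake of beeswax, 47 mm across, 18 mm high, lying loose on the deck between paddle and hatch; origin: centre of its underside. Bystander.
- bone_folder: Bone folder (flat smooth blade) 147 mm long, 23 wide, 8 thick, lying on the bench in front; origin: centre of its underside, long side along its y. Bystander.
- stamp: Steel leather stamp, 112 mm long, 10 mm square, lying on the bench in front; origin: centre of its underside, long side along its y. Bystander.
- key_fob: Leather key fob with ring, 94 x 27 x 10 mm, lying on the bench at the right; origin: centre of its underside, long side along its y. Bystander.
- cement_tin: Standing round tin with brush cap, 62 mm across, 102 mm high, at the left of the bench; origin: centre of its underside. Bystander.
- dye_bottle: Standing bottle with screw cap, 39 mm across, 93 mm high, at the right edge of the bench near the hatch's side; origin: centre of its underside. Bystander.
- tape_roll: Tape roll lying flat, 68 mm across, 24 mm high, at the left of the bench; origin: centre of its underside. Bystander.

How it is judged:
By the outcome, as a careful person would: the job done as asked, in the order asked, and still so for the second after the job is handed in, with the robot touching nothing.
It also fails if it takes over 51 s, if anything falls off the work surface, if the arm or the gripper's body presses on something with over 40 N, if the wrist force passes 120 N, or if a joint passes its speed limit or range.

ROBOT

A 7-joint arm with a two-finger parallel gripper is mounted at the origin on a cart in front of the work surface, level with it; the furniture and walls round the work are solid. World frame = base frame: x ahead of the robot, y to its left, z up, the work surface at z = 0. Lengths are in m, angles in rad, forces in N, time in s.
With the tool pointing down it reaches from about 0.35 to 0.9 m from the base axis. Payload 8.1 kg.
Tool frame: the origin (TCP) lies at the very end of the fingers, on their centre line; the grasp point (between the pads) lies 19 mm behind it; z points along the fingers, y is the line along which they close (so a half turn about z gives the same grasp; the last joint's range is limited). The gripper opens to 92 mm and grips with 3 to 60 N. Pads are 19 mm wide; open, the fingers measure 130 mm over their backs; the gripper's body (75 mm by 190 mm) begins 47 mm behind the grasp point.
Start: joints at [1.219, 0.434, 0.025, 1.573, -0.012, 1.134, -0.075], TCP at [0.154, -0.606, 0.227] pointing down, gripper open.
Joint ranges: [-2.62, 2.62], [-0.44, 2.09], [-1.27, 1.32], [0.08, 2.57], [-1.32, 4.46], [0.12, 2], [-2.74, 2.74]. Speed limits (rad/s): [2.22, 2.22, 3.01, 3.01, 3.14, 3.14, 3.14].

INTERFACE

Orientations are given as a rotation vector (axis times angle).
In Python, from cell import arm gives the robot as it stands.
- The arm moves only by the tool jog_arm, never from a script. Its argument "rows" is a list of rows, each a list of 3 entries, a list of its own where there are three numbers: the shift along the world's x, y, z in cm, then the turn, a rotation vector about the world's x, y, z in degrees, then the opening, from 0 (shut) to 1 (fully open). A call has 1 to 8 rows; each row is the pose to reach, as a shift and turn from the pose commanded when the call began; what a row does not reach only later rows make up. A row lasts 1/8 s, in which the tool goes at most 62.5 mm and 10.7 degrees, less where a joint would pass 70% of its speed; a pose out of reach is approached as far as the arm can. A call with a gripper value outside its range is refused whole. The fingers move at their own pace and stop on an object; "newtons" is the grip in N (left out, the last holds). Time passes only in rows, so rows that repeat a pose let the fingers close. It gives the time, the measured TCP pose, the force, the opening and the grip force at its end, in the units of the state.
- arm.observe(): the state, without advancing time (a new reading comes with each control period).
- arm.get_image(name): name is "scene" or "top"; returns a dict with "img" (420x560x3 uint8, red, green, blue), "depth" (420x560 float32, m along the optical axis (not along the pixel's ray), 0 where there is no reading), "fx", "fy", "cx", "cy" (pixels), "dist_coeffs" ([k1, k2, p1, p2, k3] as OpenCV has them; the pictures are not rectified), "rvec" (rotation vector, rad) and "tvec" (3), from world to camera coordinates, as OpenCV has them. Camera axes: x right, y down, z forward; pixel columns grow to the right and rows downward; lengths in m; the calibration is good to about 2 mm. A picture is of the moment at which its call begins.
- arm.sign_off(): hands the job in; it is judged then, once.
The state is a dict: "clock": time; "joints": joint angles; "dq": joint speeds; "joint_efforts": joint torques, N m; "position": TCP position; "ee_rot": TCP orientation; "force": force on the tool from outside, world axes, zero at the start; "ft_torque": the same for the moment, N m; "width": opening from 0.0 (shut) to 1.0 (fully open); "gripper_force": force on a finger pad.
Only numpy, scipy, OpenCV 4.12 (cv2) and the standard library are available. Lean on these libraries where they do the work, as an engineer would, in place of code of your own. Each camera call takes 0.05 s, during which the arm holds its last target. There are 200 camera calls.

## Working session

There is one attempt and no reset: what is moved stays moved. The work goes in short steps, Python scripts to look and compute and a tool call to move; the robot and the scene stay as the last step left them, time stands still between calls to the robot, and variables do not carry over. Pictures are saved under pics/ and viewed, at most 10 in all, crops included, and the job is handed in when it is done.

Besides the shell and the picture viewer there is one more tool, called after "Emit:" as name(argument=value, ...), one argument or row to a line, values as JSON. jog_arm: Moves the arm, as the interface text tells. Its arguments: {"type":"object","properties":{"rows":{"type":"array","items":{"type":"array"}},"newtons":{"type":"number"}},"required":["rows"]}

```bash
mkdir -p pics
cat > h.py <<'E'
import numpy as np,cv2
from cell import arm
def world(d):
    h,w=d["depth"].shape
    u,v=np.meshgrid(np.arange(w),np.arange(h))
    K=np.array([[d["fx"],0,d["cx"]],[0,d["fy"],d["cy"]],[0,0,1.]])
    n=cv2.undistortPoints(np.stack([u,v],-1).reshape(-1,1,2).astype(float),K,np.array(d["dist_coeffs"],float)).reshape(h,w,2)
    z=d["depth"]; P=np.dstack([n*z[...,None],z])
    R=cv2.Rodrigues(np.array(d["rvec"],float))[0]
    return (P-np.array(d["tvec"]).reshape(3))@R
def snap(name,out):
    d=arm.get_image(name); W=world(d); cv2.imwrite(f"pics/{out}.png",d["img"][...,::-1]); np.savez(f"pics/{out}.npz",W=W,z=d["depth"],img=d["img"]); return d,W
E
python3 - <<'E'
from h import *
for n in("top","scene"):
    d,W=snap(n,n+"0"); print(n,d["tvec"],d["fx"])
print({k:np.round(v,3) for k,v in arm.observe().items()})
E
```

```text
top [0.12206574 0.54746953 1.32404819] 540.7122509348784
scene [0.53834673 0.20379718 1.35208487] 463.5974560187566
{'clock': np.float64(0.1), 'joints': array([ 1.219,  0.435,  0.025,  1.574, -0.012,  1.134, -0.075]), 'dq': array([-0.002, -0.002, -0.002, -0.   , -0.   , -0.   , -0.001]), 'joint_efforts': array([ 4.0000e-03, -6.6914e+01,  9.8800e-01, -3.1515e+01, -6.1000e-02,
        3.7000e-02,  0.0000e+00]), 'position': array([ 0.154, -0.605,  0.226]), 'ee_rot': array([-3.116, -0.389,  0.   ]), 'force': array([0.238, 0.077, 0.848]), 'ft_torque': array([ 0.038, -0.031,  0.073]), 'gripper_force': np.float64(0.0), 'width': np.float64(0.996)}
```

View pics/top0.png

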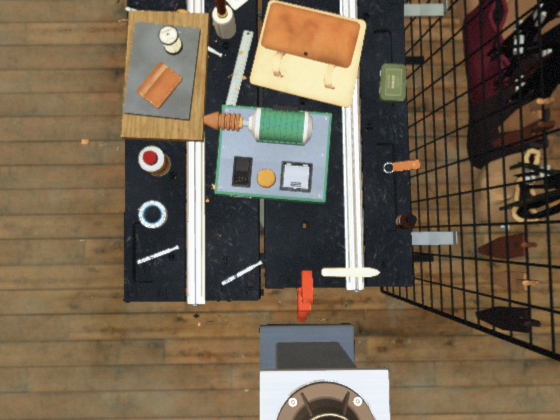

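View pics/scene0.png

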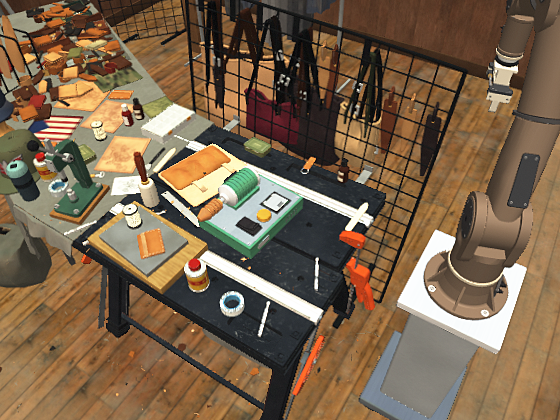

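The top view shows the console at about (217–330, 105–200), paddle at (242,171), wax at (266,178) and hatch at (297,177). The folder is at (350,272) and the bottle at (405,220). Next I'll measure these.

Run:
```python
from h import *
f=np.load("pics/top0.npz");W,z,img=f["W"],f["z"],f["img"]
m=(abs(W[...,2]-.062)<.006)&(z>0); m[:100]=0;m[205:]=0;m[:,:205]=0;m[:,340:]=0
ok=m.astype(np.uint8)
n,l,s,c=cv2.connectedComponentsWithStats(ok); k=1+np.argmax(s[1:,4]); print(s[k])
P=W[l==k]; print("deckz",np.median(P[:,2]))
print("rect",cv2.minAreaRect(P[:,:2].astype(np.float32)))
print("corners",cv2.boxPoints(cv2.minAreaRect(P[:,:2].astype(np.float32))))
for n_,(u,v) in dict(paddle=(242,171),pf=(241,182),pb=(243,160),wax=(266,178),hatch=(297,177),hf=(296,188),deckL=(224,190),deckR=(325,180),deckm=(275,195),bottle=(406,219)).items(): print(n_,W[v,u].round(4))
c=img[95:210,200:345]; cv2.imwrite("pics/c0.png",cv2.resize(c[...,::-1],None,fx=5,fy=5,interpolation=cv2.INTER_CUBIC))
```

```text
[ 214  112  118   91 6015]
deckz 0.06277193069915245
rect ((0.6819899082183838, 0.11963367462158203), (0.2720429003238678, 0.2226080596446991), 84.73390197753906)
corners [[ 0.5586714  -0.00559801]
 [ 0.7803399  -0.02602929]
 [ 0.8053084   0.24486536]
 [ 0.5836399   0.26529664]]
paddle [0.6357 0.1949 0.0752]
pf [0.6069 0.1965 0.0909]
pb [0.6626 0.1923 0.0748]
wax [0.6169 0.1371 0.0827]
hatch [0.6203 0.0623 0.0696]
hf [0.5978 0.0637 0.0355]
deckL [0.592  0.2399 0.0597]
deckR [ 0.6131 -0.0059  0.0631]
deckm [0.5784 0.116  0.0584]
bottle [ 0.5143 -0.1943  0.0848]
```

View pics/c0.png

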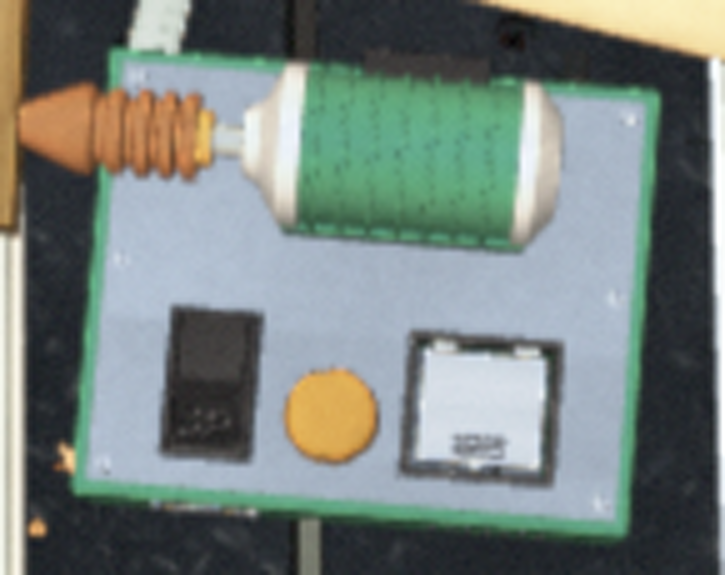

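The crop shows the paddle with its pivot line at crop (213,380), the hatch panel at (417–548, 342–470) with ribs at (478,445), and the wax at (331,415). There is also a tall grid wall on the right between the arm and the bench, which I need to locate before moving.

Run:
```python
from h import *
from scipy.spatial.transform import Rotation as Ro
d=arm.get_image("top")
K=np.array([[d["fx"],0,d["cx"]],[0,d["fy"],d["cy"]],[0,0,1.]]);R=cv2.Rodrigues(np.array(d["rvec"],float))[0];t=np.array(d["tvec"]).reshape(3);C=-R.T@t
def ray(cu,cv_,z):
    n=cv2.undistortPoints(np.array([[[200+(cu-2)/5,95+(cv_-2)/5]]]),K,np.array(d["dist_coeffs"],float))[0,0]
    r=R.T@np.array([n[0],n[1],1]); return C+r*(z-C[2])/r[2]
a=np.radians(-5.27);xb=np.array([np.cos(a),np.sin(a)]);yb=np.array([-xb[1],xb[0]]);o=np.array([.682,.1196])
for n,u,v,z in [("pad RL",172,308,.066),("pad RR",263,312,.066),("pad FR",250,460,.066),("pad FL",163,452,.066),("pivot",213,381,.077),
 ("h RL",425,342,.0655),("h RR",548,350,.0655),("h FR",541,470,.0655),("h FL",417,463,.0655),("hf RL",412,330,.065),("hf RR",563,343,.065),("hf FR",552,487,.065),("hf FL",400,473,.065),("wax",331,415,.08),
 ("dFL",75,492,.062),("dFR",626,535,.062),("dRR",658,93,.062),("dRL",110,52,.062)]:
    p=ray(u,v,z); q=p[:2]-o; print(n,p.round(4),"b:",(q@xb).round(4),(q@yb).round(4))
for s in("top0","scene0"):
    f=np.load(f"pics/{s}.npz");W=f["W"];v=(f["z"]>0)
    g=v&(W[...,2]>.15)&(W[...,1]<-.15)&(W[...,1]>-.5)&(W[...,0]>-.2)&(W[...,0]<1.3)
    P=W[g]; print(s,len(P))
    for z0 in(.15,.3,.5,.7):
        Q=P[(P[:,2]>z0)&(P[:,2]<z0+.15)]
        if len(Q): print(z0,len(Q),np.percentile(Q,[0.5,5,50,95,99.5],axis=0).round(2).tolist())
T=Ro.from_rotvec(-15*np.pi/180*np.array([yb[0],yb[1],0]))*Ro.from_rotvec([0,0,np.radians(-5.27-14.2)])
print("turn",np.degrees(T.as_rotvec()).round(2))
```

```text
pad RL [0.6738 0.2146 0.066 ] b: -0.0169 0.0939
pad RR [0.6713 0.1704 0.066 ] b: -0.0154 0.0496
pad FR [0.5988 0.1773 0.066 ] b: -0.0881 0.0498
pad FL [0.6032 0.2194 0.066 ] b: -0.0876 0.0921
pivot [0.6359 0.1943 0.077 ] b: -0.0527 0.0701
h RL [0.6556 0.0917 0.0655] b: -0.0237 -0.0302
h RR [0.651  0.032  0.0655] b: -0.0228 -0.0901
h FR [0.5923 0.0364 0.0655] b: -0.0817 -0.0911
h FL [0.5964 0.0964 0.0655] b: -0.0831 -0.0309
hf RL [0.6617 0.098  0.065 ] b: -0.0182 -0.0234
hf RR [0.6544 0.0246 0.065 ] b: -0.0187 -0.0972
hf FR [0.584  0.0312 0.065 ] b: -0.0895 -0.097
hf FL [0.5917 0.1047 0.065 ] b: -0.0886 -0.0231
wax [0.6183 0.1376 0.08  ] b: -0.0651 0.0121
dFL [0.5847 0.2625 0.062 ] b: -0.11 0.1334
dFR [ 0.5605 -0.0045  0.062 ] b: -0.1096 -0.1347
dRR [ 0.7786 -0.0246  0.062 ] b: 0.1094 -0.1348
dRL [0.8024 0.2446 0.062 ] b: 0.1084 0.1356
top0 11856
0.15 7658 [[0.25, -0.49, 0.15], [0.27, -0.47, 0.16], [0.62, -0.39, 0.22], [0.94, -0.36, 0.29], [0.99, -0.36, 0.3]]
0.3 4198 [[0.24, -0.45, 0.3], [0.27, -0.43, 0.3], [0.67, -0.38, 0.36], [0.89, -0.37, 0.4], [0.94, -0.37, 0.43]]
scene0 11895
0.15 5703 [[0.25, -0.5, 0.15], [0.28, -0.48, 0.16], [0.69, -0.39, 0.22], [1.24, -0.36, 0.29], [1.29, -0.35, 0.3]]
0.3 4513 [[0.24, -0.49, 0.3], [0.26, -0.48, 0.31], [0.81, -0.39, 0.37], [1.24, -0.37, 0.44], [1.28, -0.37, 0.45]]
0.5 156 [[0.07, -0.5, 0.6], [0.07, -0.5, 0.61], [0.14, -0.46, 0.63], [0.16, -0.15, 0.65], [0.17, -0.15, 0.65]]
0.7 663 [[0.04, -0.24, 0.7], [0.05, -0.22, 0.7], [0.07, -0.16, 0.73], [0.1, -0.15, 0.76], [0.11, -0.15, 0.77]]
turn [  1.17 -15.03 -19.36]
```

The grid wall runs at y≈-0.37 to -0.48 from x≈0.25 onward, about 0.45 high. I'll retract, swing round its near end, then come over the bench.

Emit:
jog_arm(
  rows=[
    [[-2,3,5],[0,0,0],0],
    [[-4,6,10],[0,0,0],0],
    [[-7,11,15],[0,0,0],0],
    [[-9,16,19],[0,0,0],0],
    [[-8,20,20],[0,0,0],0],
    [[-3,22,20],[0,0,0],0],
    [[3,24,20],[0,0,0],0],
    [[8,26,20],[0,0,0],0],
  ],
)

```text
clock: 1.15
position: [0.2355, -0.3445, 0.4269]
ee_rot: [3.117, 0.39, 0.001]
force: [0.9, -1.2, -0.5]
width: 0.178
gripper_force: 0.0
```

Emit:
jog_arm(
  rows=[
    [[5,3,0],[0,0,0],0],
    [[9,7,0],[0,0,0],0],
    [[13,11,-1],[0,-1,-3],0],
    [[16,16,-3],[0,-4,-6],0],
    [[19,21,-5],[0.5,-7,-10],0],
    [[22,26,-7],[0.7,-10,-13],0],
    [[25,31,-9],[1,-13,-16],0],
    [[28,36,-10],[1.2,-15,-19.4],0],
  ],
)

```text
clock: 2.15
position: [0.5137, 0.0155, 0.3258]
ee_rot: [3.099, -0.146, 0.408]
force: [1.2, -1.3, 0.3]
width: 0.004
gripper_force: 0.0
```

Emit:
jog_arm(
  rows=[
    [[2,5,-2],[0,0,0],0],
    [[4,10,-4],[0,0,0],0],
    [[7,15,-7],[0,0,0],0],
    [[10.5,18,-11],[0,0,0],0],
    [[10.7,18.2,-16],[0,0,0],0],
    [[10.7,18.2,-20],[0,0,0],0],
    [[10.7,18.2,-20],[0,0,0],0],
  ],
)

```text
clock: 3.02
position: [0.6187, 0.1951, 0.1233]
ee_rot: [3.098, -0.141, 0.398]
force: [0.3, 1.2, 0.4]
width: 0.005
gripper_force: 0.0
```

Run:
```python
from h import *
s=arm.observe();print(s["position"],cv2.Rodrigues(s["ee_rot"])[0].round(3),s["force"])
d,W=snap("top","top1");d,W2=snap("scene","scene1")
a=cv2.resize(d["img"][170:290,190:330,::-1],None,fx=4,fy=4,interpolation=cv2.INTER_CUBIC)
cv2.imwrite("pics/s1.png",a)
```

```text
[0.61872002 0.19510617 0.12329835] [[ 0.964 -0.091  0.251]
 [-0.087 -0.996 -0.026]
 [ 0.253  0.003 -0.968]] [0.31833807 1.16262385 0.38290511]
```

View pics/s1.png

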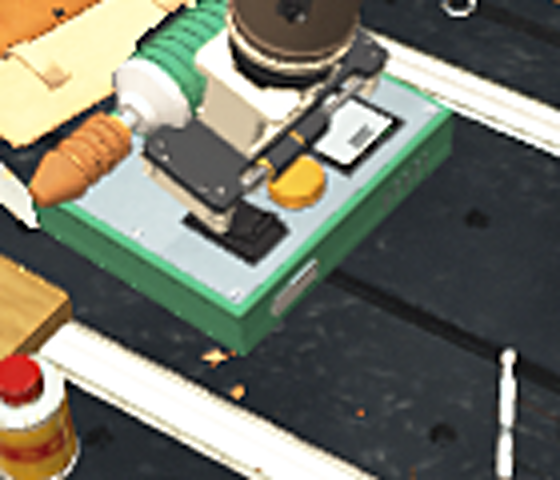

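Closed fingers hang over the front half of the paddle at about (235,215), with the wax at (298,182) and hatch clear. Pressing now.

Emit:
jog_arm(
  rows=[
    [[0.2,0.1,-2],[0,0,0],0],
    [[0.2,0.1,-3.3],[0,0,0],0],
    [[0.2,0.1,-3.8],[0,0,0],0],
    [[0.2,0.1,-4.3],[0,0,0],0],
    [[0.2,0.1,-4.7],[0,0,0],0],
    [[0.2,0.1,-5.0],[0,0,0],0],
    [[0.2,0.1,-5.0],[0,0,0],0],
  ],
)

```text
clock: 4.0
position: [0.6232, 0.1974, 0.0771]
ee_rot: [3.1, -0.142, 0.409]
force: [0.1, 1.1, 2.1]
width: 0.005
gripper_force: 1.3
```

Emit:
jog_arm(
  rows=[
    [[0,0,-0.1],[0,0,0],0],
    [[0,0,-0.2],[0,0,0],0],
    [[0,0,-0.3],[0,0,0],0],
    [[0,0,-0.3],[0,0,0],0],
  ],
)

```text
clock: 4.5
position: [0.6235, 0.1975, 0.0761]
ee_rot: [3.1, -0.143, 0.412]
force: [-8.9, -3.1, 22.7]
width: 0.004
gripper_force: 11.6
```

The paddle is on its stop. Lifting and moving above the hatch.

Emit:
jog_arm(
  rows=[
    [[0,0,3],[0,0,0],0],
    [[-0.2,0,6.5],[0,0,0],0],
    [[-0.6,-4.5,7],[0,0,0],0],
    [[-0.9,-9,7],[0,0,0],0],
    [[-1.2,-13.2,7],[0,0,0],0],
    [[-1.2,-13.2,5],[0,0,0],0],
    [[-1.2,-13.2,3],[0,0,0],0],
    [[-1.2,-13.2,3],[0,0,0],0],
  ],
)

```text
clock: 5.5
position: [0.6097, 0.0647, 0.1023]
ee_rot: [3.1, -0.142, 0.403]
force: [-0.8, -0.1, 0.4]
width: 0.005
gripper_force: 0.0
```

Run:
```python
from h import *
print(arm.observe()["position"])
d,W2=snap("scene","scene2")
a=cv2.resize(d["img"][180:270,210:330,::-1],None,fx=5,fy=5,interpolation=cv2.INTER_CUBIC)
cv2.imwrite("pics/s2.png",a)
```

```text
[0.60968902 0.06469206 0.10229748]
```

View pics/s2.png

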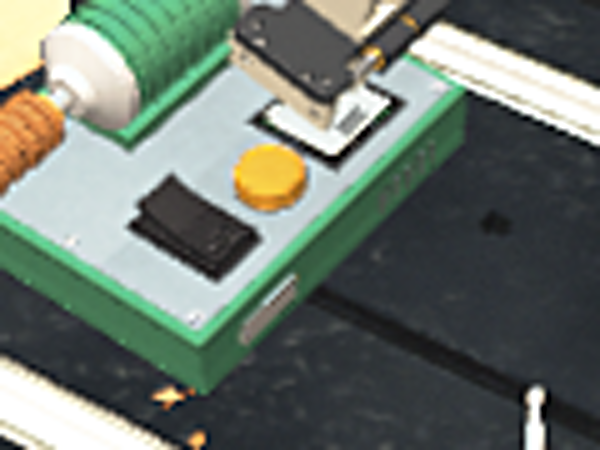

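The paddle now stands rear-up (off) at (195,225), and the fingers are over the hatch near its ribs at (350,115). Pressing the hatch to its stop.

Emit:
jog_arm(
  rows=[
    [[0,0,-2],[0,0,0],0],
    [[0,0,-3.2],[0,0,0],0],
    [[0,0,-3.6],[0,0,0],0],
    [[0,0,-3.9],[0,0,0],0],
    [[0,0,-4.1],[0,0,0],0],
    [[0,0,-4.2],[0,0,0],0],
    [[0,0,-4.2],[0,0,0],0],
  ],
)

```text
clock: 6.42
position: [0.611, 0.0654, 0.0621]
ee_rot: [3.1, -0.142, 0.408]
force: [-3.8, 0.2, 4.7]
width: 0.003
gripper_force: 2.6
```

Emit:
jog_arm(
  rows=[
    [[0,0,-0.1],[0,0,0],0],
    [[0,0,-0.15],[0,0,0],0],
    [[0,0,-0.15],[0,0,0],0],
  ],
)

```text
clock: 6.8
position: [0.6111, 0.0654, 0.0614]
ee_rot: [3.1, -0.142, 0.409]
force: [-7.3, -0.6, 14.5]
width: 0.007
gripper_force: 7.4
```

It's on the stop (force rising steeply). Lifting straight up quickly, then back.

Emit:
jog_arm(
  rows=[
    [[0,0,5],[0,0,0],0],
    [[-1,0,11],[0,0,0],0],
    [[-4,0,15],[0,0,0],0],
    [[-8,0,16],[0,0,0],0],
    [[-8,0,16],[0,0,0],0],
    [[-8,0,16],[0,0,0],0],
    [[-8,0,16],[0,0,0],0],
    [[-8,0,16],[0,0,0],0],
  ],
)

```text
clock: 7.8
position: [0.5312, 0.0653, 0.2197]
ee_rot: [3.101, -0.143, 0.406]
force: [-0.4, 0.0, 0.1]
width: 0.004
gripper_force: 0.0
```

Emit:
jog_arm(
  rows=[
    [[0,0,0],[0,0,0],0],
    [[0,0,0],[0,0,0],0],
    [[0,0,0],[0,0,0],0],
    [[0,0,0],[0,0,0],0],
    [[0,0,0],[0,0,0],0],
    [[0,0,0],[0,0,0],0],
    [[0,0,0],[0,0,0],0],
    [[0,0,0],[0,0,0],0],
  ],
)

```text
clock: 8.8
position: [0.5309, 0.0652, 0.2202]
ee_rot: [3.1, -0.142, 0.407]
force: [0.3, 1.2, 0.2]
width: 0.005
gripper_force: 0.0
```

Emit:
jog_arm(
  rows=[
    [[0,0,0],[0,0,0],0],
    [[0,0,0],[0,0,0],0],
    [[0,0,0],[0,0,0],0],
    [[0,0,0],[0,0,0],0],
    [[0,0,0],[0,0,0],0],
    [[0,0,0],[0,0,0],0],
    [[0,0,0],[0,0,0],0],
    [[0,0,0],[0,0,0],0],
  ],
)

```text
clock: 9.8
position: [0.5309, 0.0653, 0.2203]
ee_rot: [3.1, -0.142, 0.408]
force: [0.3, -0.6, 0.7]
width: 0.005
gripper_force: 0.0
```

Run:
```python
from h import *
s=arm.observe();print(s["clock"],s["position"])
d,W2=snap("scene","scene3")
a=cv2.resize(d["img"][180:270,210:330,::-1],None,fx=5,fy=5,interpolation=cv2.INTER_CUBIC)
cv2.imwrite("pics/s3.png",a)
```

```text
9.8 [0.53087823 0.06525477 0.2202562 ]
```

View pics/s3.png

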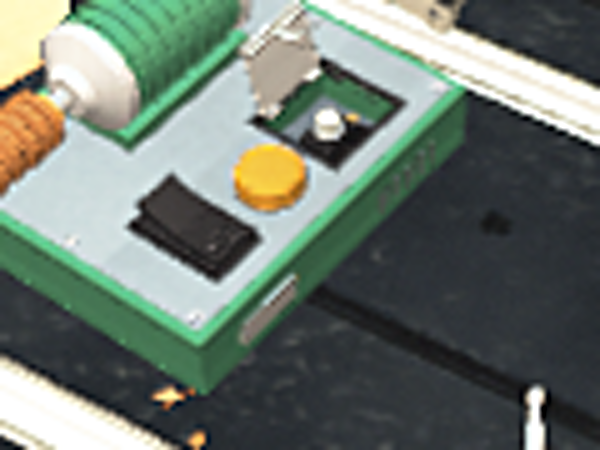

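The hatch stands open at (280,65), with the white button visible at (327,122) in the well. I'll check the button's position while waiting out the second.

Emit:
jog_arm(
  rows=[
    [[0,0,0],[0,0,0],0],
    [[0,0,0],[0,0,0],0],
    [[0,0,0],[0,0,0],0],
    [[0,0,0],[0,0,0],0],
    [[0,0,0],[0,0,0],0],
    [[0,0,0],[0,0,0],0],
    [[0,0,0],[0,0,0],0],
    [[0,0,0],[0,0,0],0],
  ],
)

```text
clock: 10.85
position: [0.5309, 0.0652, 0.2203]
ee_rot: [3.1, -0.142, 0.408]
force: [-0.2, 0.2, -0.2]
width: 0.006
gripper_force: 0.0
```

Run:
```python
from h import *
d=arm.get_image("scene")
K=np.array([[d["fx"],0,d["cx"]],[0,d["fy"],d["cy"]],[0,0,1.]]);R=cv2.Rodrigues(np.array(d["rvec"],float))[0];t=np.array(d["tvec"]).reshape(3);C=-R.T@t
for c,z in(((327,118),.0585),((270,170),.08)):
    n=cv2.undistortPoints(np.array([[[210+(c[0]-2)/5,180+(c[1]-2)/5]]]),K,np.array(d["dist_coeffs"],float))[0,0]
    r=R.T@np.array([n[0],n[1],1]);print((C+r*(z-C[2])/r[2]).round(4))
W=world(d)[185:210,255:280];print(W[W[...,2]>.1][:,:3].max(0) if (W[...,2]>.1).any() else 0)
```

```text
[0.6272 0.0631 0.0585]
[0.6212 0.1369 0.08  ]
[0.7022233  0.93058189 1.13658183]
```

Emit:
jog_arm(
  rows=[
    [[5,-0.1,-2],[0,0,0],0],
    [[10,-0.2,-4],[0,0,0],0],
    [[10,-0.2,-8],[0,0,0],0],
    [[10,-0.2,-12],[0,0,0],0],
    [[10,-0.2,-14.5],[0,0,0],0],
    [[10,-0.2,-15.6],[0,0,0],0],
    [[10,-0.2,-16],[0,0,0],0],
    [[10,-0.2,-16.2],[0,0,0],0],
  ],
)

```text
clock: 11.9
position: [0.6314, 0.0634, 0.0591]
ee_rot: [3.1, -0.142, 0.409]
force: [-0.8, -0.2, 0.7]
width: 0.001
gripper_force: 0.6
```

Emit:
jog_arm(
  rows=[
    [[0,0,-0.15],[0,0,0],0],
    [[0,0,-0.3],[0,0,0],0],
    [[0,0,-0.35],[0,0,0],0],
    [[0,0,-0.35],[0,0,0],0],
  ],
)

```text
clock: 12.4
position: [0.6314, 0.0633, 0.0554]
ee_rot: [3.1, -0.143, 0.409]
force: [-0.8, -1.0, 4.5]
width: 0.0
gripper_force: 2.5
```

Emit:
jog_arm(
  rows=[
    [[0,0,-0.1],[0,0,0],0],
    [[0,0,-0.2],[0,0,0],0],
    [[0,0,-0.2],[0,0,0],0],
  ],
)

```text
clock: 12.78
position: [0.6317, 0.0633, 0.0547]
ee_rot: [3.099, -0.142, 0.411]
force: [-8.2, -2.0, 20.2]
width: 0.002
gripper_force: 10.1
```

The button is on its stop at about 20 N. Withdrawing straight up, then back.

Emit:
jog_arm(
  rows=[
    [[0,0,4],[0,0,0],0],
    [[-0.5,0,9],[0,0,0],0],
    [[-3,0,14],[0,0,0],0],
    [[-8,0,17],[0,0,0],0],
    [[-12,0,18],[0,0,0],0],
    [[-12,0,18],[0,0,0],0],
    [[-12,0,18],[0,0,0],0],
  ],
)

```text
clock: 13.65
position: [0.5114, 0.0629, 0.233]
ee_rot: [3.1, -0.143, 0.409]
force: [0.0, -0.1, 0.6]
width: 0.005
gripper_force: 0.0
```

Run:
```python
from h import *
d,W2=snap("scene","scene4")
a=cv2.resize(d["img"][180:270,210:330,::-1],None,fx=5,fy=5,interpolation=cv2.INTER_CUBIC)
cv2.imwrite("pics/s4.png",a)
```

```text
(no output)
```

View pics/s4.png

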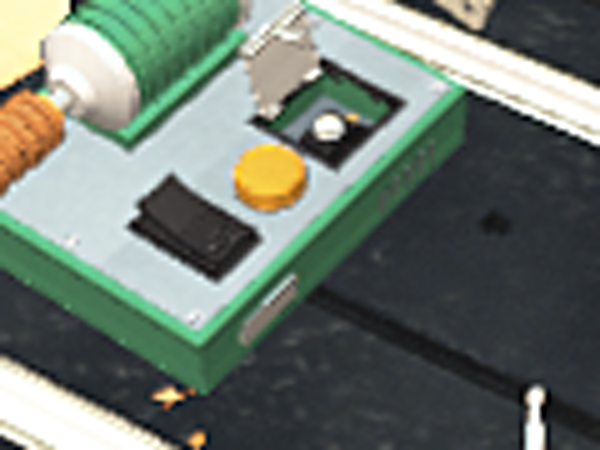

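The button at (327,127) now sits lower with less of its side showing. The hatch is open at (280,65), the paddle is off, and the wax and console have not moved. Handing in.

```bash
python3 -c "
from cell import arm
print(arm.sign_off())"
```

```text
the job is handed in; nothing more can be done
None
```

The job is handed in: the paddle is off, the hatch stands open, and the reset button is pressed home; in the last camera view the burnisher and beeswax had not moved, and the pressing forces stayed below about 23 N.

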